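# Set the strain polariscope to crossed polars with its tint plate in

## Task

The polariscope on the bench is to be set up for checking the flask on its window for strain: using the fingertips only, push the tint plate's swing arm round by its upright knob, behind the head, until the plate is fully home under the analyser against its stop, and push the analyser ring's lever round by its upright knob until the lever stands midway between the pair of long lines on the scale. Push gently and do not grip or lift anything. Leave the flask on the window and the glassware beside the instrument where they are.

Things in the scene. Friction and masses are not known exactly. Their poses are not given: they have to be found in the camera images.
- polariscope: bench polariscope, fixed: white lamp base 140 x 215 mm, 44 mm high; steel column of 19 mm diameter, 189 mm high, on its left (+y, 95 mm from the origin); the column carries a level analyser head. Origin: on the bench under the optic axis (centre of window, scale plate and analyser ring). z up; -x is the front, facing the robot within about 13 degrees
- optic_axis (a point): a point on the upright axis about which the analyser ring turns, at the top face of the white round scale plate (143 mm diameter), 153 mm above the bench
- analyser (a joint): turn of the analyser ring (dark, knurled, 98 mm diameter, top 166 mm above the bench, lying on the scale plate), rad, growing counter-clockwise from above. 0: lever over the first tick, front left (150 degrees counter-clockwise from polariscope +x). 1.571: midway between the long lines. Turns from -0.15 to 2.05, starts at 0 to 0.45, stays where left (friction, about 1.4 N at the knob)
- analyser_knob (a point): upright white plastic knob at the end of the analyser's lever, 88 mm from the optic axis: 10 mm diameter, from 167 to 195 mm above the bench; this point is on its axis, 182 mm above the bench. The lever is a 6 mm steel rod 160 mm above the bench
- crossed_mark (a point): point on the scale plate midway between the pair of long lines (12 degrees apart), 60 mm from the optic axis, at the front right: the lever's rod must lie over it. The rest of the scale has a short tick every 10 degrees
- tint_arm (a joint): swing of the tint plate's arm about the column, rad: 0 swung out to the back, 0.785 fully home against its stop, with the plate under the analyser; growing clockwise seen from above. Starts between 0 and 0.2 and stays where it is left (friction, about 0.8 N at the knob)
- tint_hinge (a point): the axis of the column, about which the tint arm swings, 153 mm above the bench
- tint_knob (a point): upright white plastic knob of the tint plate's arm, the same as the other (10 mm diameter, from 167 to 195 mm above the bench, this point on its axis at 182 mm), 129 mm from the column's axis, behind the head; fully home it stands 88 mm straight behind the optic axis (polariscope +x). The plate is a clear disc in a 72 mm aluminium ring, 120 mm above the bench
- sample_flask: small clear round flask, 41 x 77 x 39 mm, lying loose on the window of the polariscope, 46 mm above the bench; origin at the centre of its underside
- brown_flask: round flask with brown contents lying on the bench to the right of the polariscope, 49 x 88 x 49 mm; origin at the centre of its underside
- capped_vial: small vial with a white cap, 24 mm diameter, 43 mm high, standing to the right of the polariscope; origin at the centre of its underside
- tall_vial: white-capped sample vial, 26 mm diameter, 58 mm high, standing to the right of the polariscope; origin at the centre of its underside

How it is judged:
At the end, for the whole second after the job is handed in: The analyser's lever stands midway between the pair of long lines (1.571 rad, within 0.06 rad, 3.4 degrees); the tint arm is home against its stop (at least 0.745 of 0.785 rad); the flask still lies on the window (value of joint analyser between 1.511 and 1.631 rad and value of joint tint_arm above 0.745 rad and z of sample_flask in the frame of polariscope between 0.04 and 0.055 m); the robot touches nothing.
It fails at once if the analyser, its lever or the tint arm is gripped or forced (over 30 N) (contact force between the fingers and polariscope above 30 N).
It fails at once if the hand or arm, other than the fingers, leans on the polariscope (over 5 N) (contact force between the arm and polariscope above 5 N).
It fails at once if the flask on the window is moved by more than 15 mm or lifted (distance of sample_flask from where it was at the start of the episode above 0.015 m).
It fails at once if glassware on the bench is moved by more than 15 mm (distance of any of brown_flask, capped_vial, tall_vial from where it was at the start of the episode above 0.015 m).
It also fails if it takes over 48 s, if anything falls off the work surface, if the arm or the gripper's body presses on something with over 40 N, if the wrist force passes 120 N, or if a joint passes its speed limit or range.

## Robot

A 7-joint arm with a two-finger parallel gripper is mounted at the origin on a cart in front of the work surface, level with it; the furniture and walls round the work are solid. World frame = base frame: x ahead of the robot, y to its left, z up, the work surface at z = 0. Lengths are in m, angles in rad, forces in N, time in s.
With the tool pointing down it reaches from about 0.4 to 0.75 m from the base axis. Payload 19.5 kg.
Tool frame: the origin (TCP) lies on the centre line of the jaws, within the pads' length; the fingertips stand 25 mm ahead of it and the grasp point (between the pads) lies 6 mm ahead of it (robot.tip_extent is the distance from the TCP to the fingertips, in m); z points along the fingers, y is the direction in which the jaws open and shut (so a half turn about z gives the same grasp; the last joint's range is limited). The gripper opens to 85 mm and grips with 20 to 120 N. Pads are 22 mm wide; open, the fingers measure 114 mm over their backs; the gripper's body (76 mm by 85 mm) begins 54 mm behind the grasp point. The pads swing forward as they close: fully open they stand 13 mm farther back than shut.
Start: joints at [1.256, 0.707, -0.028, 1.485, 0.022, 0.951, -0.075], TCP at [0.155, -0.554, 0.256] pointing down, gripper open.
Joint ranges: [-2.71, 2.71], [-0.32, 2.16], [-1.57, 1.52], [0, 2.45], [-1.46, 4.6], [0, 2.02], [-2.83, 2.83]. Speed limits (rad/s): [1.89, 1.89, 2.57, 2.57, 3.01, 3.01, 3.01].

## Interface

Orientations are given as a 3x3 rotation matrix whose columns are the frame's x, y, z axes.
In Python, from station import robot, hand, camera, camera_model, workorder gives the robot as it stands. The module is installed in compiled form; this text tells all that it offers. Calls block until the motion is done:
- robot.move_ptp(position, orientation): joint-space move of the TCP to a pose.
- robot.move_l(position, max_speed=0.15, rotation=None, contact_N=None): straight line of the TCP; rotation=None keeps the orientation; max_speed is the mean speed in m/s. With contact_N (N) it stops when the force on the tool has changed by that much, and returns True; else False.
- robot.move_joints(angles): joint-space move.
- hand.move_gripper(opening, effort=None): opening from 0.0 (shut) to 1.0 (fully open); effort is the grip in N (None keeps the last); returns when the fingers have stopped.
- robot.sleep(seconds).
- robot.solve_ik(position, orientation): joint angles nearest the present ones, or None.
- robot.read_state(): the state.
- camera(name): name is "side" or "top" or "wrist"; returns the picture (400x640x3 uint8, blue, green, red); there is no depth.
- camera_model(name): a dict with "fx", "fy", "cx", "cy" (pixels), "origin" and "orientation" of the camera in the world. Camera axes: x right, y up, looking along -z (the intrinsics and any distortion apply to the point x, -y, -z); pixel columns grow to the right and rows downward; lengths in m; the calibration is good to about 2 mm. A picture is of the moment at which its call begins: read the wrist's pose just before it. camera_model takes no time and is no camera call; for the wrist camera it gives the pose at the moment of the call.
A pose or a line that the arm cannot do raises robot.IKError and nothing moves.
- workorder.finish_job(): hands the job in, once; it reports no verdict.
The state is a dict: "time": time; "joints": joint angles; "joint_velocities": joint speeds; "tau": joint torques, N m; "position": TCP position; "eef_rot": TCP orientation; "ft_force": force on the tool from outside, world axes, zero at the start; "ft_torque": the same for the moment, N m; "gripper_width": opening from 0.0 (shut) to 1.0 (fully open).
Only numpy, scipy, OpenCV 4.12 (cv2) and the standard library are available. Lean on these libraries where they do the work, as an engineer would, in place of code of your own. Each camera call takes 0.05 s, during which the arm holds its last target. There are 200 camera calls.

## Working session

There is one attempt and no reset: what is moved stays moved. The work goes in short steps, each a Python script; the robot and the scene stay as the last script left them, time stands still between calls to the robot, and variables do not carry over. Pictures are saved under pics/ and viewed, on a budget of 10 in all, crops included, one or two more only if the job needs it, and the job is handed in when it is done.

```bash
mkdir -p pics; ls
python3 - <<'E'
from station import robot,camera,camera_model
import cv2,numpy as np
for n in("side","top"):
    cv2.imwrite(f"pics/{n}0.png",camera(n)); m=camera_model(n); print(n,{k:np.round(v,3).tolist() if not isinstance(v,str) else v for k,v in m.items()})
s=robot.read_state();print(s["time"],s["position"],s["eef_rot"],robot.tip_extent)
E
```

```text
pics
side {'fx': 471.472, 'fy': 471.472, 'cx': 316.659, 'cy': 203.041, 'origin': [0.752, -0.802, 0.83], 'orientation': [[0.887, -0.365, 0.284], [0.462, 0.674, -0.576], [0.018, 0.642, 0.767]]}
top {'fx': 387.509, 'fy': 387.509, 'cx': 315.427, 'cy': 202.16, 'origin': [0.089, -0.502, 0.862], 'orientation': [[0.449, 0.755, -0.479], [-0.894, 0.385, -0.23], [0.011, 0.531, 0.847]]}
0.1 [ 0.15487799 -0.55355031  0.25589781] [[ 9.63021547e-01  2.69424262e-01 -2.58566724e-04]
 [ 2.69424386e-01 -9.63021134e-01  8.91819461e-04]
 [-8.72741953e-06 -9.28505538e-04 -9.99999569e-01]] 0.025
```

View pics/top0.png

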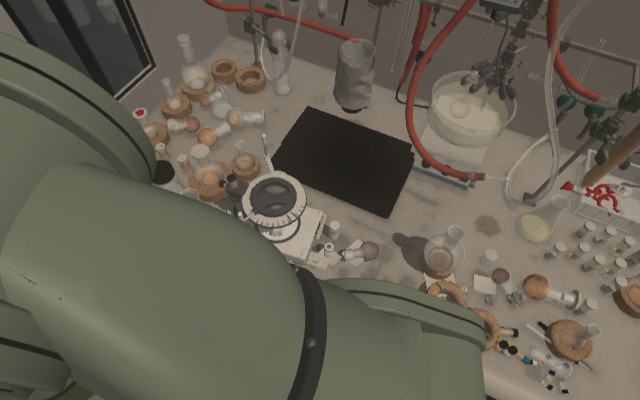

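View pics/side0.png

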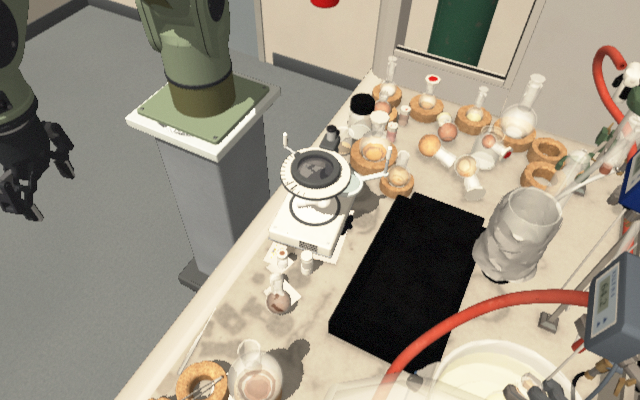

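The side view shows the whole polariscope: scale disc near (315,172), analyser knob near (285,140), tint knob near (388,155). In the top view the disc is near (274,200) and the tint knob near (265,140). I'll enlarge both.

Run:
```python
import cv2,numpy as np
a=cv2.imread("pics/side0.png")[120:220,260:400]; b=cv2.imread("pics/top0.png")[125:225,225:325]
f=lambda i,s:cv2.resize(i,None,fx=s,fy=s,interpolation=cv2.INTER_CUBIC)
a=f(a,3.3);b=f(b,3.3);cv2.imwrite("pics/c.png",np.hstack([a,b]));print(a.shape,b.shape)
```

```text
(330, 462, 3) (330, 330, 3)
```

View pics/c.png

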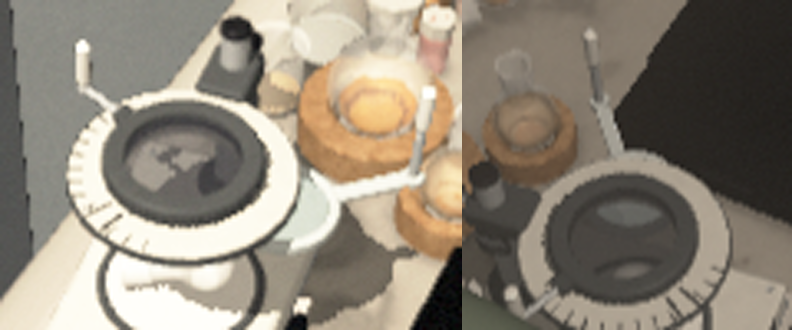

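The side crop shows the analyser knob top at about (285,133.6), the tint knob top at (389.7,147.5) and the column top at (331.8,127). In the top view they are at about (240.5,213.5), (263.8,135) and (231,178). Next I triangulate these and fit a circle to the disc.

```bash
cat > h.py <<'E'
import numpy as np,cv2
from station import robot,hand,camera,camera_model,workorder
def ray(m,px):
    px=np.atleast_2d(px).astype(float)
    d=np.c_[(px[:,0]-m["cx"])/m["fx"],-(px[:,1]-m["cy"])/m["fy"],-np.ones(len(px))]
    return np.array(m["origin"]),d@np.array(m["orientation"]).T
def onz(m,px,z):
    o,d=ray(m,px); return o+d*((z-o[2])/d[:,2])[:,None]
def tri(ma,pa,mb,pb):
    o1,d1=ray(ma,pa);o2,d2=ray(mb,pb);d1=d1[0];d2=d2[0]
    t=np.linalg.lstsq(np.c_[d1,-d2],o2-o1,rcond=None)[0]
    p,q=o1+t[0]*d1,o2+t[1]*d2
    return (p+q)/2,np.linalg.norm(p-q)
def circ(P):
    A=np.c_[2*P[:,:2],np.ones(len(P))];s=np.linalg.lstsq(A,(P[:,:2]**2).sum(1),rcond=None)[0]
    return s[:2],np.sqrt(s[2]+s[:2]@s[:2])
E
python3 - <<'E'
from h import *
np.set_printoptions(precision=4,suppress=True)
S,T=camera_model("side"),camera_model("top")
cs=lambda x,y:(260+x/3.3,120+y/3.3); ct=lambda x,y:(225+(x-462)/3.3,125+y/3.3)
for n,a,b,z in (("ak",cs(83,42),ct(513,290),.195),("tk",cs(428,88),ct(590,32),.195),("col",cs(238,24),ct(485,172),.189)):
    print(n,*tri(S,a,T,b),onz(S,a,z)[0,:2],onz(T,b,z)[0,:2])
for n,m,z0,cp,pts in (("s",S,.153,cs,[(67,170),(75,205),(98,230),(135,247),(180,252),(230,243),(275,218),(297,180),(292,150),(270,122)]),
  ("t",T,.153,ct,[(521,225),(532,195),(562,168),(605,152),(650,153),(690,165),(718,190),(731,225),(728,258)])):
    print(n,circ(onz(m,[cp(*p) for p in pts],z0)))
# long lines seen in side crop (82..108, 222..215) and (118,240)
for n,m,cp,pts in (("s",S,cs,[(103,217),(113,228)]),("t",T,ct,[(685,303),(708,290)])):print(n,onz(m,[cp(*p) for p in pts],.153)[:,:2])
E
```

```text
ak [ 0.3768 -0.1973  0.1967] 0.005457780632972384 [ 0.3759 -0.1922] [ 0.3759 -0.1993]
tk [ 0.5757 -0.1335  0.1963] 0.004251372509520749 [ 0.5757 -0.1292] [ 0.5749 -0.135 ]
col [ 0.4477 -0.129   0.1881] 0.006172726613518521 [ 0.4484 -0.1258] [ 0.4451 -0.1327]
s (array([ 0.4581, -0.2205]), np.float64(0.06904228674703988))
t (array([ 0.4627, -0.2232]), np.float64(0.07058563222420668))
s [[ 0.4375 -0.2783]
 [ 0.4468 -0.283 ]]
t [[ 0.4356 -0.2831]
 [ 0.4508 -0.2917]]
```

Distances agree with the spec: column to axis 94 mm (95), tint knob to column 128 mm (129), analyser knob to axis 87 mm (88). The polariscope yaw is about +8°. Next I shut the gripper, move above the instrument and measure with the wrist camera.

```bash
cat >> h.py <<'E'
def R(d):
    x=np.array([d[0],d[1],0.]);x/=np.linalg.norm(x);z=np.array([0,0,-1.]);return np.c_[x,np.cross(z,x),z]
E
python3 - <<'E'
from h import *
np.set_printoptions(precision=3,suppress=True)
for p,d in (((.43,-.21,.36),(1,0)),((.43,-.21,.36),(0,1)),((.43,-.21,.36),(0,-1)),((.575,-.1,.21),(0,1)),((.575,-.1,.21),(0,-1)),((.39,-.17,.21),(.6,.8)),((.39,-.17,.21),(-.6,-.8)),((.43,-.3,.21),(1,-.37)),((.43,-.3,.21),(-1,.37))):
    print(p,d,robot.solve_ik(p,R(d)))
hand.move_gripper(0.0,20)
robot.move_ptp((.43,-.21,.36),R((1,0)))
m=camera_model("wrist");cv2.imwrite("pics/w1.png",camera("wrist"));np.save("w1.npy",m,allow_pickle=True)
print(m,robot.tip_extent,robot.read_state()["time"],robot.read_state()["gripper_width"])
E
```

```text
(0.43, -0.21, 0.36) (1, 0) [ 0.353  0.444  0.056  1.631 -0.028  1.067 -1.153]
(0.43, -0.21, 0.36) (0, 1) [ 0.624  0.46  -0.393  1.623  0.192  1.098  0.18 ]
(0.43, -0.21, 0.36) (0, -1) [ 0.035  0.503  0.615  1.64  -0.317  1.1   -2.404]
(0.575, -0.1, 0.21) (0, 1) [ 0.258  0.784 -0.284  1.51   0.259  0.885 -0.112]
(0.575, -0.1, 0.21) (0, -1) [-0.184  0.865  0.653  1.525 -0.6    0.959 -2.49 ]
(0.39, -0.17, 0.21) (0.6, 0.8) [ 0.404  0.58  -0.113  2.061  0.127  0.508 -0.445]
(0.39, -0.17, 0.21) (-0.6, -0.8) [-0.076  0.701  0.751  2.074 -0.783  0.673 -2.581]
(0.43, -0.3, 0.21) (1, -0.37) [ 0.439  0.706  0.202  1.737 -0.199  0.719 -1.181]
(0.43, -0.3, 0.21) (-1, 0.37) [ 0.899  0.761 -0.665  1.721  0.591  0.87   1.19 ]
{'fx': 356.0076181087805, 'fy': 356.0076181087805, 'cx': 323.3386286896342, 'cy': 201.84886328909693, 'origin': array([ 0.504, -0.21 ,  0.479]), 'orientation': array([[-0.   ,  0.957,  0.292],
       [-1.   , -0.   , -0.001],
       [-0.001, -0.292,  0.957]])} 0.025 2.575 0.00020133618743379078
```

View pics/w1.png

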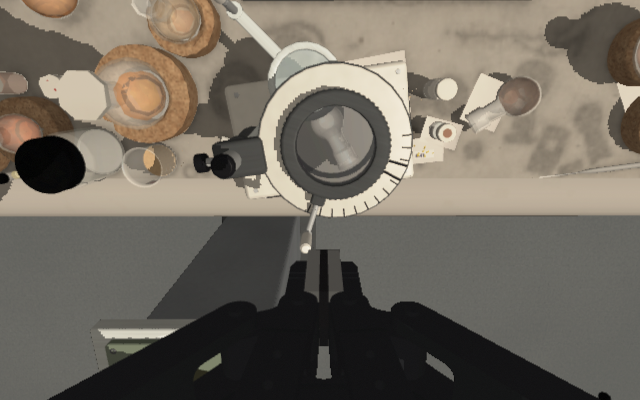

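The wrist view shows the disc centred near (337,139), the long lines near (395,162) and (390,176), the analyser knob top at (305,248) and the tint knob at (232,5). I'll fit the circle and enlarge the scale.

Run:
```python
from h import *
np.set_printoptions(precision=4,suppress=True)
m=np.load("w1.npy",allow_pickle=True).item();I=cv2.imread("pics/w1.png")
g=I.min(2)
# radial rim search by strongest bright->dark step, on rays from (337,139)
P=[];r=np.arange(66,90,.25)
for a in np.radians(np.r_[-60:100:4,130:165:4,190:230:4]):
    u=337+r*np.cos(a);v=139+r*np.sin(a)
    s=cv2.remap(cv2.GaussianBlur(g,(3,3),0),u.astype('f4')[None],v.astype('f4')[None],1)[0].astype(float)
    d=np.diff(s[::4]);i=d.argmin()*4+2;P.append((u[i],v[i]))
W=onz(m,P,.153)[:,:2]
for _ in range(5):
    c,ra=circ(W);e=abs(np.linalg.norm(W-c,axis=1)-ra);W=W[e<max(.0015,2*np.median(e))]
print(c,ra,len(W))
k=onz(m,[(305,248)],.195)[0,:2];print("ak",k,np.linalg.norm(k-c),np.degrees(np.arctan2(*(k-c)[::-1])))
t=onz(m,[(232,6)],.195)[0,:2];print("tk",t)
co=onz(m,[(221,160)],.189)[0,:2];print("col",co,np.linalg.norm(co-c),np.linalg.norm(co-t))
# unwrap scale at r=.052...0.073 in world angle
an=np.radians(np.arange(140,300,.25));rr=np.arange(.050,.074,.0003)
X=np.array([[ (c[0]+q*np.cos(a),c[1]+q*np.sin(a),.153) for a in an] for q in rr])
Cc=(X-m["origin"])@np.array(m["orientation"]);u=m["cx"]-m["fx"]*Cc[...,0]/Cc[...,2];v=m["cy"]+m["fy"]*Cc[...,1]/Cc[...,2]
U=cv2.remap(I,u.astype('f4'),v.astype('f4'),cv2.INTER_LINEAR)
pr=U[:,:,1].astype(float)
for lo,hi in ((.056,.062),(.065,.069)):
    s=pr[(rr>lo)&(rr<hi)].mean(0);from scipy.signal import find_peaks
    pk,_=find_peaks(-s,prominence=12);print(lo,[(round(float(np.degrees(an[i])),1),int(s[i])) for i in pk])
cr=cv2.resize(I[100:220,240:420],None,fx=4,fy=4,interpolation=cv2.INTER_CUBIC)
cv2.imwrite("pics/u1.png",np.vstack([cr[:, :640],cv2.resize(U,(640,110))]))
```

```text
[ 0.4595 -0.2199] 0.06904054670326425 46
ak [ 0.3757 -0.1936] 0.0878653100721069 162.58676602203457
tk [ 0.5635 -0.1445]
col [ 0.4516 -0.1255] 0.09472740573316449 0.11352411853355591
0.056 [(157.8, 66), (168.0, 91), (198.0, 206), (207.8, 206), (228.0, 212), (241.5, 52), (253.5, 49), (267.8, 213), (277.8, 215)]
0.065 [(158.0, 51), (168.0, 99), (178.2, 113), (188.0, 111), (197.8, 104), (207.8, 102), (217.8, 112), (227.8, 110), (237.8, 121), (241.5, 52), (253.5, 52), (257.8, 127), (267.8, 129), (277.8, 128)]
```

View pics/u1.png

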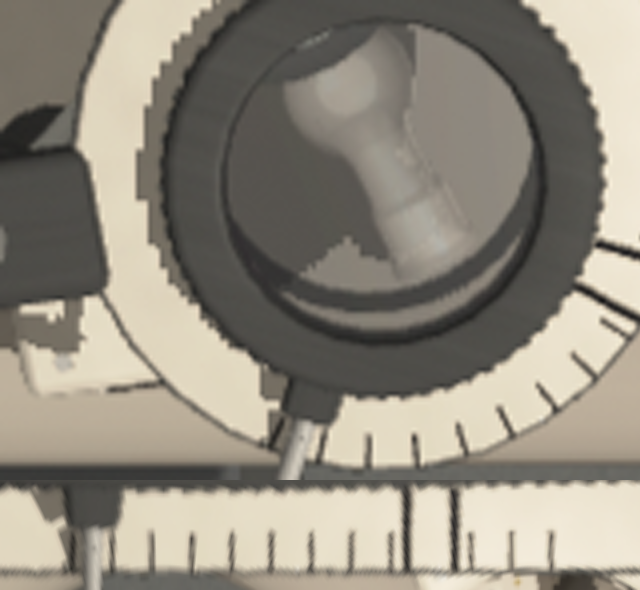

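Scale reading: long lines at world angles 241.5° and 253.5°, so the target is 247.5°. The first tick is at 157.7°, which puts the yaw at 7.6°. The lever is at 162.6°. The flask lies inside the ring's view. Tint arm goes first.

```bash
cat >> h.py <<'E'
AX=np.array([.4595,-.2200]);COL=np.array([.4469,-.1258]);Z=.202
def pose(c,r,deg,cw):
    a=np.radians(deg);p=c+r*np.array([np.cos(a),np.sin(a)])
    d=np.array([np.sin(a),-np.cos(a)])*(1 if cw else -1)   # push direction
    return p,d
def arc(c,r,degs,cw,sgn,N,v=.06,z=Z):
    for g in degs:
        p,d=pose(c,r,g,cw)
        hit=robot.move_l([*p,z],max_speed=v,rotation=R(sgn*d),contact_N=N)
        s=robot.read_state();q=s["position"][:2]-c
        print(g,hit,"at",round(float(np.degrees(np.arctan2(q[1],q[0]))),2),"r",round(float(np.hypot(*q)),4),"F",np.round(s["ft_force"],1),"t",round(s["time"],2))
        if hit:break
E
python3 - <<'E'
from h import *
p,d=pose(COL,.129,13,True)
robot.move_ptp([*p,.27],R(-d))
print(robot.move_l([*p,Z],max_speed=.1,contact_N=8))
s=robot.read_state();print(s["position"],s["ft_force"])
arc(COL,.129,[3,-7,-17,-26],True,-1,7)
m=camera_model("wrist");cv2.imwrite("pics/w2.png",camera("wrist"));np.save("w2.npy",m,allow_pickle=True)
cv2.imwrite("pics/s2.png",camera("side"))
E
```

```text
False
[ 0.57280991 -0.09680446  0.20258107] [0.33922428 0.09052531 0.52071428]
3 False at 3.14 r 0.1291 F [-0.1  1.1 -0.2] t 5.08
-7 False at -6.79 r 0.129 F [-1.   1.  -0.3] t 5.61
-17 False at -16.8 r 0.129 F [0.1 0.2 0.1] t 6.13
-26 False at -25.78 r 0.1289 F [-0.1 -0.2 -0.1] t 6.62
```

Run:
```python
import cv2,numpy as np
a=cv2.resize(cv2.imread("pics/s2.png")[100:240,250:430],None,fx=3,fy=3,interpolation=2);b=cv2.imread("pics/w2.png")[:,180:400];b=cv2.resize(b,(231,420))
cv2.imwrite("pics/c2.png",np.hstack([a,b]))
```

```text
(no output)
```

View pics/c2.png

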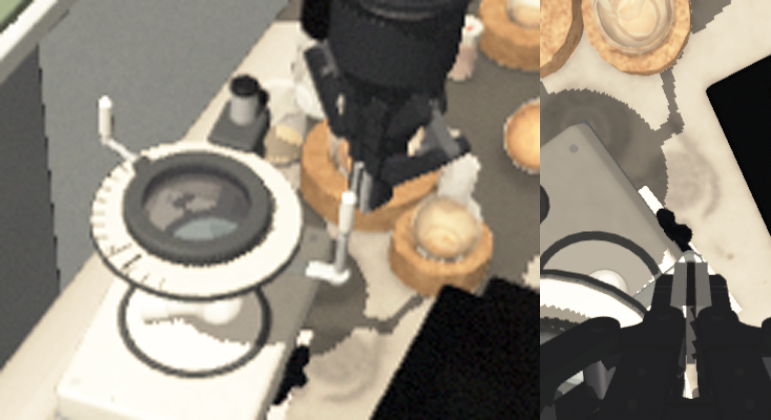

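The fingertip is behind the tint knob (crop 347,200) and the arm has swung in with it. I continue to the stop with a light contact limit.

Run:
```python
from h import *
arc(COL,.129,[-30,-34,-38],True,-1,5,v=.03)
cv2.imwrite("pics/s3.png",camera("side"))
robot.sleep(.3);print(robot.read_state()["ft_force"])
```

```text
-30 False at -30.07 r 0.129 F [ 0.5  0.7 -0.9] t 7.17
-34 True at -32.92 r 0.129 F [2.9 3.2 2.3] t 7.47
[4.08954978 3.6935468  3.05660575]
```

It stopped at −32.9°, against a predicted −32.5°, so the tint arm is home. I back off and go on to the analyser.

Run:
```python
from h import *
p,d=pose(COL,.129,-24,True);robot.move_l([*p,Z],max_speed=.08)
robot.move_l([*p,.27],max_speed=.15);print(robot.read_state()["ft_force"])
p,d=pose(AX,.088,144,False)
robot.move_ptp([*p,.27],R(-d))
print(robot.move_l([*p,Z],max_speed=.1,contact_N=8))
arc(AX,.088,[158,172,186,200,214,226,233],False,-1,8)
robot.sleep(.2)
cv2.imwrite("pics/s4.png",camera("side"));cv2.imwrite("pics/t4.png",camera("top"))
a=cv2.resize(cv2.imread("pics/s4.png")[110:230,250:410],None,fx=3.3,fy=3.3,interpolation=2);cv2.imwrite("pics/c4.png",a)
```

```text
[-0.1314727   0.01282854 -0.6619795 ]
False
158 False at 157.97 r 0.0879 F [ 0.3 -0.2  0.1] t 10.91
172 False at 171.77 r 0.088 F [0.1 0.7 0.6] t 11.42
186 False at -174.29 r 0.088 F [-0.7  0.4  0.1] t 11.93
200 False at -160.3 r 0.0879 F [ 0.5  0.1 -0.2] t 12.43
214 False at -146.31 r 0.0878 F [0.3 0.1 0.5] t 12.94
226 False at -134.29 r 0.0879 F [-0.2  0.3  0.9] t 13.4
233 False at -127.27 r 0.0878 F [ 0.3 -0.6 -0.5] t 13.72
```

View pics/c4.png

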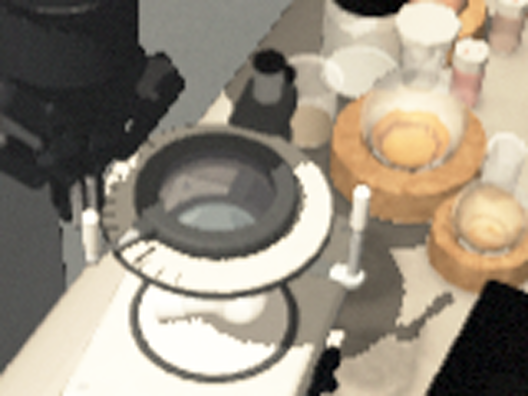

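The analyser lever has followed and the knob is ahead of the fingers at crop (90,213), image (277,174.5). The tint knob stands behind the head at crop (360,190). I back off and measure from above.

```bash
cat >> h.py <<'E'
def look(name):
    robot.move_ptp((.43,-.24,.36),R((1,0)));robot.sleep(.2)
    m=camera_model("wrist");I=camera("wrist");cv2.imwrite(f"pics/{name}.png",I);np.save(f"{name}.npy",m,allow_pickle=True)
    return m,I
def back():
    q=robot.read_state()["position"][:2]-AX;g=np.degrees(np.arctan2(q[1],q[0]))%360
    p,d=pose(AX,.088,g-8,False);robot.move_l([*p,Z],max_speed=.08);robot.move_l([*p,.27],max_speed=.2)
E
python3 - <<'E'
from h import *
k=onz(camera_model("side"),[(277.3,173.5)],.195)[0,:2]-AX;print(np.hypot(*k),np.degrees(np.arctan2(k[1],k[0]))%360)
back();m,I=look("w5")
cv2.imwrite("pics/c5.png",cv2.resize(I[60:260,230:480],None,fx=3,fy=3,interpolation=2));print(robot.read_state()["time"])
E
```

```text
0.08639695085298596 242.34393863463177
16.95
```

View pics/c5.png

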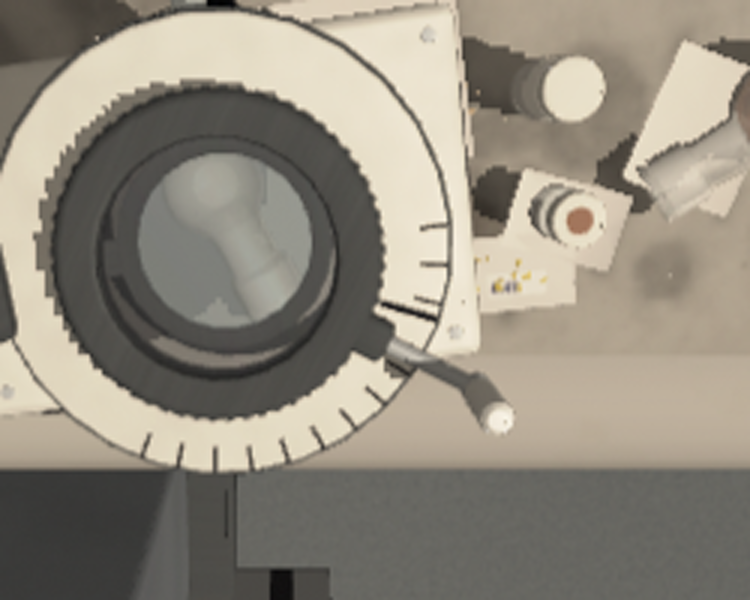

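The rod lies close to the first long line and the second shows at crop (410,311). The knob top is at crop (498,416), image (396,198.7). The tint plate fills the window under the analyser.

Run:
```python
from h import *
m=np.load("w5.npy",allow_pickle=True).item()
f=lambda x,y,z:(lambda k:(np.hypot(*k),np.degrees(np.arctan2(k[1],k[0]))%360))(onz(m,[(230+x/3,60+y/3)],z)[0,:2]-AX)
print(f(498,416,.195),f(400,349,.16),f(430,364,.16),"line2",f(410,311,.153),"tick",f(215,458,.153))
p,d=pose(AX,.088,226,False)
robot.move_ptp([*p,.27],R(-d));robot.move_l([*p,Z],max_speed=.1,contact_N=8)
k=f(498,416,.195)[1]
arc(AX,.088,[233,233+247.5-k],False,-1,8,v=.03)
robot.sleep(.2);back();m,I=look("w6")
cv2.imwrite("pics/c6.png",cv2.resize(I[60:260,230:480],None,fx=3,fy=3,interpolation=2));print(robot.read_state()["time"])
```

```text
(np.float64(0.0881857348126464), np.float64(243.816864986392)) (np.float64(0.062018534128591846), np.float64(243.21404571140752)) (np.float64(0.07247828584193969), np.float64(243.23349508651597)) line2 (np.float64(0.06140314315506312), np.float64(253.39619770265614)) tick (np.float64(0.06551823412347678), np.float64(178.12481673362748))
233 False at -127.04 r 0.0881 F [-1.1 -0.5 -0.9] t 20.11
236.683135013608 False at -123.37 r 0.088 F [-0.2 -0.5  0.3] t 20.45
23.625
```

View pics/c6.png

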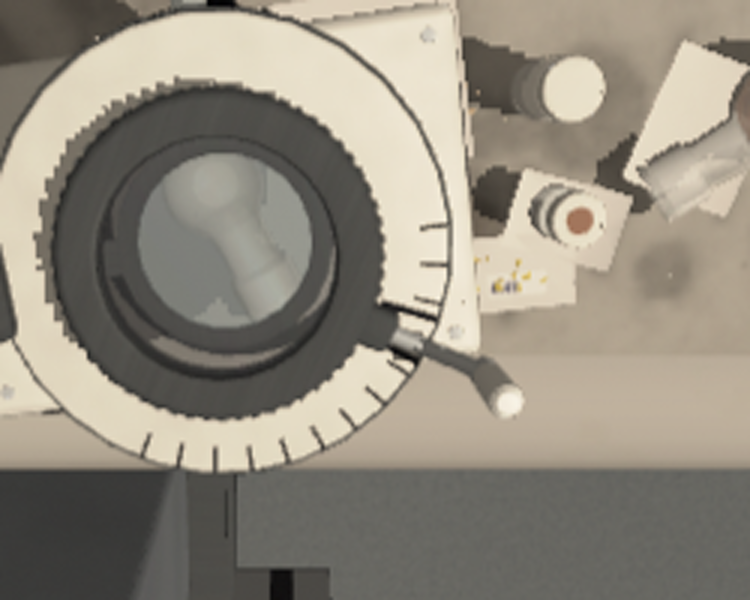

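The knob top is now at crop (509,400), and both long lines show, one on either side of the rod. I compute the angle, plus the tint knob's position from the side view.

Run:
```python
from h import *
m=np.load("w6.npy",allow_pickle=True).item()
f=lambda x,y,z:(lambda k:(np.hypot(*k),np.degrees(np.arctan2(k[1],k[0]))%360))(onz(m,[(230+x/3,60+y/3)],z)[0,:2]-AX)
print(f(509,400,.195),f(408,341,.16),f(440,354,.16))
# side: crop c4 tint knob top (361,188)
k=onz(camera_model("side"),[(250+361/3.3,110+189/3.3)],.195)[0,:2]-COL;print("tint",np.hypot(*k),np.degrees(np.arctan2(k[1],k[0])))
I=camera("side");cv2.imwrite("pics/s7.png",I)
cv2.imwrite("pics/c7.png",cv2.resize(I[110:260,255:405],None,fx=4,fy=4,interpolation=2))
```

```text
(np.float64(0.08878630824227456), np.float64(247.26876235323368)) (np.float64(0.06307713600719933), np.float64(246.2053723866116)) (np.float64(0.07378699152856738), np.float64(246.44020178117063))
tint 0.12984171658788296 -39.90418973437749
```

View pics/c7.png

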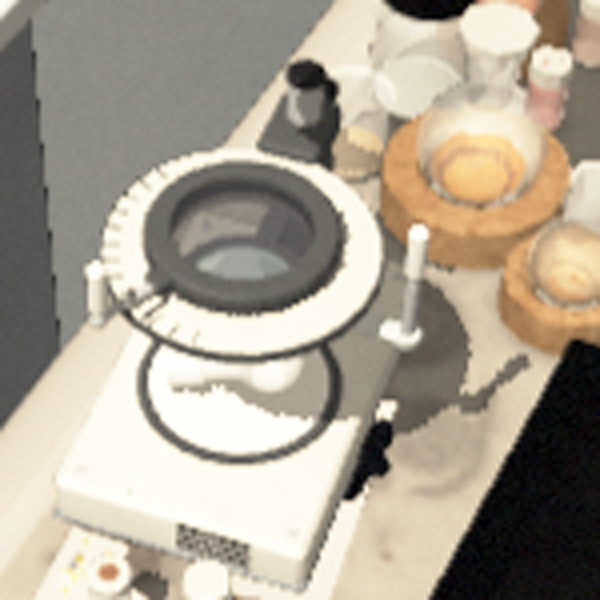

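The side view shows the tint knob behind the head at crop (418,235) and the robot clear of the instrument. The analyser reads 246.3–247.3° against 247.5°, within the 3.4° tolerance. The tint arm reads −39.9° against −39.6° for home. I hand in.

```bash
python3 -c "
from h import *
workorder.finish_job();print(robot.read_state()['time'])"
```

```text
the job is handed in; nothing more can be done
the job is handed in; nothing more can be done
```

The job is handed in, at about 24 s of robot time against the 48 s limit. My last checks put both the tint arm and the analyser within tolerance. `finish_job` reports no verdict.

- **Tint arm:** I pushed it by its knob with shut fingertips until it met its stop, with a contact change of about 5 N. In the side view taken after that push, the knob is at −39.9° round the column, against −39.6° expected when fully home.
- **Analyser:** I pushed the lever round in two steps. The final wrist view puts the knob at 247.3° and the rod at about 246.3°, against 247.5° midway between the long lines. These two readings differ by 1°, and both are within the 3.4° tolerance.
- **Glassware:** The flask looks unmoved on the window. The small vials and the brown flask beside the instrument also look unmoved, but I judged this by eye and did not measure it.
- **Forces:** The forces I read on the tool stayed at about 6 N or less. The arm was well clear of everything when I handed in.

One early wrist-camera reading of the tint knob disagreed with the given geometry: 114 mm from the column instead of 129 mm. The knob was at the edge of that picture, so I discarded the reading and used the side and top views instead.

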